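Set the length stop of a drilling jig and butt the blank against it

ROBOT

A 6-joint arm with a two-finger parallel gripper is mounted at the origin on a cart in front of the work surface, level with it; the furniture and walls round the work are solid. World frame = base frame: x ahead of the robot, y to its left, z up, the work surface at z = 0. Lengths are in m, angles in rad, forces in N, time in s.
With the tool pointing down it reaches from about 0.275 to 0.825 m from the base axis. Payload 4.9 kg.
Tool frame: the origin (TCP) lies midway between the tips of the shut fingers; the grasp point (between the pads) lies 19 mm behind it (bot.grip_depth is the distance from the TCP to the grasp point, in m); z points along the fingers, y is the line along which they close (so a half turn about z gives the same grasp; the last joint's range is limited). The gripper opens to 85 mm and grips with 20 to 120 N. Pads are 22 mm wide; open, the fingers measure 114 mm over their backs; the gripper's body (76 mm by 85 mm) begins 54 mm behind the grasp point. The pads swing forward as they close: fully open they stand 13 mm farther back than shut.
Start: joints at [-1.442, 0.326, -0.193, 1.052, 0, 1.437], TCP at [0.143, -0.531, 0.192] pointing down, gripper open.
Joint ranges: [-2.65, 2.65], [-0.97, 1.79], [-1.3, 1.35], [-1.93, 2.1], [-1.47, 1.37], [-3.14, 3.14]. Speed limits (rad/s): [2.57, 2.57, 3.14, 3.14, 3.14, 3.14].

INTERFACE

Orientations are given as a unit quaternion [w, x, y, z].
In Python, from cell import bot gives the robot as it stands. Calls block until the motion is done:
- bot.move_pose(position, orientation): joint-space move of the TCP to a pose.
- bot.move_linear(position, speed=0.15, rotation=None, until_force=None): straight line of the TCP; rotation=None keeps the orientation; speed is the mean speed in m/s. With until_force (N) it stops when the force on the tool has changed by that much, and returns True; else False.
- bot.goto_joints(angles): joint-space move.
- bot.set_gripper(opening, grasp_force=None): opening from 0.0 (shut) to 1.0 (fully open); grasp_force is the grip in N (None keeps the last); returns when the fingers have stopped.
- bot.wait(seconds).
- bot.solve_ik(position, orientation): joint angles nearest the present ones, or None.
- bot.camera(name): name is "scene" or "top" or "wrist"; returns the picture (480x640x3 uint8, red, green, blue); there is no depth.
- bot.calibration(name): a dict with "mtx" (3x3 intrinsics, pixels), "extrinsics" (4x4, takes a point from world to camera coordinates); the wrist camera has in their place "hand_eye" (4x4, takes a point from camera to tool coordinates, whose origin is the TCP and whose axes are the flange's). Camera axes: x right, y down, z forward; pixel columns grow to the right and rows downward; lengths in m; the calibration is good to about 2 mm. A picture is of the moment at which its call begins: read the wrist's pose just before it. calibration takes no time and is no camera call.
A pose or a line that the arm cannot do raises bot.PlanningError and nothing moves.
- bot.close_job(): hands the job in; it is judged then, once.
Trained networks look in the newest picture that a camera, given by its name, has taken for a name from the list of things; names that differ only in an ending like _2 or _b are one class to them, and where a whole thing is asked for, a point or a joint stands for the part that bears it (a point fixed in the world has none). Each returns a list of dicts, best first, with "confidence" (0 to 1); they miss things now and then, are a little off and sometimes report something else, mostly with a low value. They report only what shows in the picture. A call takes as long as a camera call.
- bot.search_frame(camera, thing): "bbox" ([left, top, width, height] in pixels, round what is visible of it).
Readings, each from a call of its own:
- bot.read_clock(): time.
- bot.read_joint_positions(): joint angles.
- bot.read_joint_vel(): joint speeds.
- bot.read_joint_efforts(): joint torques, N m.
- bot.read_position(): TCP position.
- bot.read_tool_rot(): TCP orientation.
- bot.read_ft_force(): force on the tool from outside, world axes, zero at the start.
- bot.read_moment(): the same for the moment, N m.
- bot.read_gripper_width(): opening from 0.0 (shut) to 1.0 (fully open).
- bot.read_finger_force(): force on a finger pad.
Only numpy, scipy, OpenCV 4.12 (cv2) and the standard library are available. Lean on these libraries where they do the work, as an engineer would, in place of code of your own. Each camera call takes 0.05 s, during which the arm holds its last target. There are 200 camera calls.

TASK

Set up the drilling jig for the next hole: press the black pad in the middle of the sliding length stop to free its brake and, keeping it pressed, push the stop along the fence right up against the dark bolted stop block, then let the pad come up so that the stop locks there. After that push the square wooden blank along the trough, under the drill bush, until its end butts against the length stop. Work with the fingertips only: lift nothing, never force the stop along with its brake on, and leave the other things on the bench where they lie.

Things in the scene. Friction and masses are not known exactly. Their poses are not given: they have to be found in the camera images.
- jig: Drilling jig fixed on the bench, 520 mm long. Origin: bench level, under the drill bush, half way along; x across it away from the robot, y along it to the robot's left, z up. Plywood bed on bearers, top z = 45 mm; on it a batten (x -44 to -31 mm, top z 57 mm), a trough 34 mm wide (centre x = -14 mm, floor z = 45 mm) and an aluminium T-slot fence 32 mm wide (centre x = +19 mm, top z = 85 mm).
- length_stop (a joint): Travel of the aluminium length stop along the fence, m: 0 next to the bridge, growing to 0.13 towards the jig's -y (robot's right). Slider 80 x 36 mm with a cheek at each end, 10 mm thick, tops 115 mm above the bench, 60 mm apart; between them the black pad. The brake holds about 10 N and locks wherever the pad is let up; with the pad pressed the stop slides with about 1 N.
- release_pad (a joint): How far the black release pad is pressed down, m: 0 up (brake on), 0.006 fully down. A spring holds it up: about 9 N starts it moving and 12 N takes it to the bottom. The brake is free from about 0.0015 on.
- pad_top (a point): Centre of the top of the black ridged pad in the middle of the length stop (pad 28 mm across the fence x 54 mm along it; top 109 mm above the bench when up, 6 mm below the cheek tops).
- nose (a point): Point on the right-hand end face of the length stop (towards the stop block), on the fence centre line, 103 mm above the bench. Axes as the jig's.
- dog_face (a point): Point on the left face of the bolted stop block, which the length stop must meet: fence centre line, 103 mm above the bench; nose and dog_face coincide when they touch. Axes as the jig's. Block of dark steel, 36 x 30 x 30 mm on the fence, with a scribed line and a hexagon bolt on top (to 123 mm above the bench); it does not move.
- foot_face (a point): Point on the left face of the length stop's foot, a plate 10 mm thick that hangs in front of the fence into the trough: middle of the trough, 60 mm above the bench. It moves with the length stop; axes as the jig's.
- blank: The loose square timber blank, 30 x 160 x 30 mm, about 0.07 kg, lying in the trough with 2 mm play on each side. Origin: centre of its underside; y along its length, z up. Butted against the length stop its origin is 80 mm to the left (+y) of foot_face.
- spanner: Open-ended spanner 161 mm long lying in front of the jig; leave it. Origin: centre of its underside.
- screwdriver: Screwdriver 190 mm long lying in front of the jig; leave it. Origin: centre of its underside.
- try_square: Try square 100 x 170 mm lying behind the jig on the right; leave it. Origin: centre of its underside.
- tape_measure: Tape measure 62 x 85 x 37 mm lying behind the jig on the left; leave it. Origin: centre of its underside.
- spare_blank: Short timber offcut 45 x 110 x 35 mm behind the jig on the right; leave it. Origin: centre of its underside.
- bush (a point): Centre of the drill bush, 101 mm above the bench, in a fixed steel bridge over trough and fence (30 mm along the jig, underside 85 mm, screws to 101 mm above the bench). The length stop and the stop block stand on the fence to its right (-y), the blank starts in the trough to its left (+y).
- orange_tote: Fixed orange tote behind the jig, carrying a grey tray with a bowl and tins: keep clear of it. Origin: middle of its footprint. It fills x -170 to +170 mm and y -210 to +210 mm from there, the tray's front lip 190 to 225 mm above the bench, the things on it up to 310 mm.

How it is judged:
On the way, in this order (a step that is already met when the one before it is completed fails the run):
1. the pad is pressed while the length stop is still well away from the stop block (value of joint release_pad above 0.0015 m and value of joint length_stop below 0.04 m), for 0.1 s.
2. the length stop is against the stop block with the pad still pressed (y of nose in the frame of dog_face between -0.002 and 0.002 m and value of joint release_pad above 0.0015 m), for 0.1 s.
3. the pad has been let up and the length stop stays against the block (y of nose in the frame of dog_face between -0.002 and 0.002 m and value of joint release_pad below 0.001 m), for 0.2 s.
4. the blank is butted against the length stop (all of step 3 and y of blank in the frame of foot_face between 0.077 and 0.0825 m and z of blank in the frame of jig between 0.042 and 0.048 m and angle between the y axis of blank and the y axis of jig, either way round below 0.06 rad), for 0.2 s.
At the end, for the whole second after the job is handed in: The length stop stands within 2 mm of touching the stop block with its pad up (brake on); the blank lies at rest and flat in the trough, straight to 0.06 rad, with its end within 2.5 mm of the length stop's foot (all of step 4 and linear speed of blank below 0.01 m/s).
It fails at once if the length stop is forced along with its brake on (moving faster than 30 mm/s with the pad up) (value of joint release_pad below 0.001 m and (velocity of joint length_stop above 0.03 m/s or velocity of joint length_stop below -0.03 m/s)).
It fails at once if the blank is lifted or tipped (10 mm off the trough floor) (z of blank in the frame of jig above 0.055 m or angle between blank's own z axis and vertical above 0.2 rad).
It fails at once if another thing on the bench is moved by more than 30 mm (distance of any of spanner, screwdriver, try_square, tape_measure, spare_blank from where it was at the start of the episode above 0.03 m).
It also fails if it takes over 61 s, if anything falls off the work surface, if the arm or the gripper's body presses on something with over 40 N, if the wrist force passes 120 N, or if a joint passes its speed limit or range.

## Working session

There is one attempt and no reset: what is moved stays moved. The work goes in short steps, each a Python script; the robot and the scene stay as the last script left them, time stands still between calls to the robot, and variables do not carry over. Pictures are saved under pics/ and viewed, at most 14 in all, crops included, and the job is handed in when it is done.

```bash
mkdir -p pics; ls; python3 - <<'E'
from cell import bot
import cv2,numpy as np
np.set_printoptions(precision=4,suppress=True)
for c in ("scene","top"):
    im=bot.camera(c); cv2.imwrite(f"pics/{c}0.png",im[:,:,::-1])
    k=bot.calibration(c); print(c,k["mtx"],k["extrinsics"])
    for t in ("jig","length_stop","release_pad","blank","orange_tote","spanner","screwdriver"):
        print(t,[(np.round(d["bbox"]),round(d["confidence"],2)) for d in bot.search_frame(c,t)[:2]])
print(bot.read_tool_rot(),bot.read_clock())
E
```

```text
pics
scene [[614.9638   0.     323.076 ]
 [  0.     614.9638 241.0729]
 [  0.       0.       1.    ]] [[ 0.8945 -0.4469 -0.0102 -0.5248]
 [-0.2368 -0.4545 -0.8587  0.1563]
 [ 0.3791  0.7706 -0.5124  1.4495]
 [ 0.      0.      0.      1.    ]]
jig [(array([253., 217., 125., 143.]), 0.62)]
length_stop [(array([302., 259.,  37.,  30.]), 0.65), (array([297., 357.,  48.,  54.]), 0.46)]
release_pad [(array([315., 266.,  19.,  12.]), 0.73)]
blank [(array([269., 235.,  35.,  34.]), 0.92)]
orange_tote [(array([280., 203.,  22.,  20.]), 0.16)]
spanner [(array([297., 358.,  46.,  55.]), 0.74)]
screwdriver [(array([254., 294.,  41.,  52.]), 0.76)]
top [[439.4394   0.     317.618 ]
 [  0.     439.4394 232.2609]
 [  0.       0.       1.    ]] [[-0.0295 -0.9995  0.0068 -0.1316]
 [-0.9949  0.0287 -0.0963  0.5355]
 [ 0.096  -0.0096 -0.9953  1.2916]
 [ 0.      0.      0.      1.    ]]
jig [(array([241., 247., 187.,  26.]), 0.92)]
length_stop [(array([341., 245.,  30.,  22.]), 0.9)]
release_pad [(array([350., 246.,  16.,  10.]), 0.56)]
blank [(array([268., 256.,  56.,  10.]), 0.96), (array([374., 191.,  54.,  49.]), 0.68)]
orange_tote []
spanner [(array([402., 285.,  50.,  14.]), 0.65)]
screwdriver [(array([322., 294.,  59.,   4.]), 0.69)]
[0.     0.9914 0.131  0.    ] 0.8
```

```bash
python3 - <<'E'
import cv2
a=cv2.imread("pics/top0.png")[150:330,200:480]; a=cv2.resize(a,(800,514),interpolation=cv2.INTER_CUBIC); cv2.imwrite("pics/top0c.png",a)
a=cv2.imread("pics/scene0.png")[150:430,180:500]; a=cv2.resize(a,(686,600),interpolation=cv2.INTER_CUBIC); cv2.imwrite("pics/scene0c.png",a)
E
```

```text
(no output)
```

View pics/top0c.png

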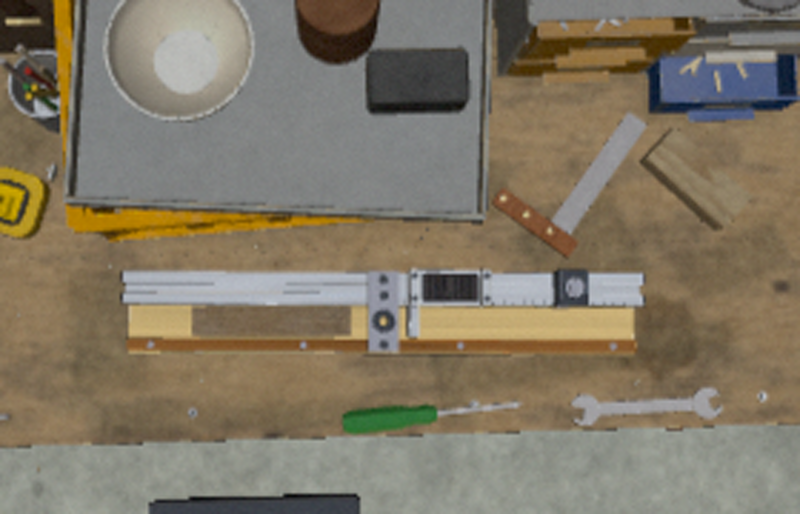

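View pics/scene0c.png

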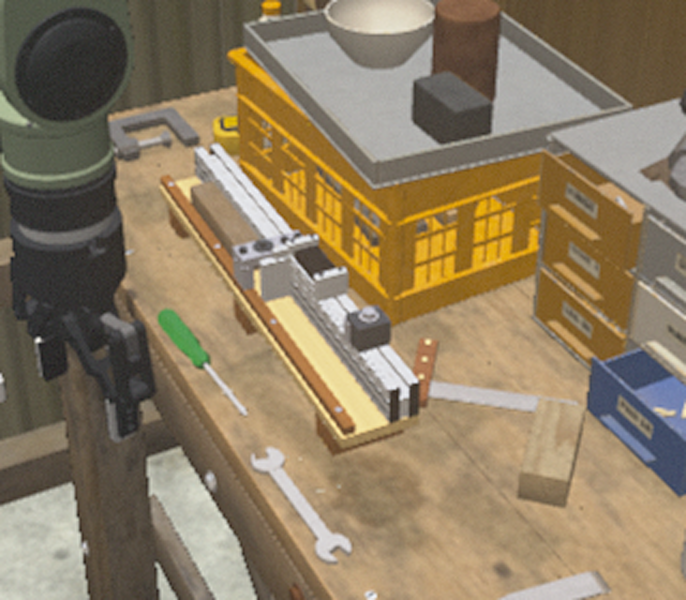

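The top picture is usable: bush at crop (383,321), pad (450,288), stop block (574,288), blank between x 192 and 350, tote lip near row 215. The scene view confirms this layout. Next I turn these pixels into positions.

```bash
cat > h.py <<'E'
from cell import bot
import cv2,numpy as np
from scipy.spatial.transform import Rotation as R
np.set_printoptions(precision=4,suppress=True)
def ray(K,T,uv,z):
    """world point at height z seen at pixel uv (T: world->camera)"""
    C=-T[:3,:3].T@T[:3,3]; d=T[:3,:3].T@np.linalg.solve(K,[uv[0],uv[1],1.])
    return C+d*(z-C[2])/d[2]
def q(yaw,tilt=0.):
    """tool down; yaw about world z of tool x axis; tilt about jig long axis"""
    x,y,z,w=(R.from_euler('z',yaw)*R.from_euler('y',tilt)*R.from_euler('x',np.pi)).as_quat(); return [w,x,y,z]
def pose(): 
    p=bot.read_position(); w,x,y,z=bot.read_tool_rot(); T=np.eye(4); T[:3,:3]=R.from_quat([x,y,z,w]).as_matrix(); T[:3,3]=p; return T
def wristT():
    return np.linalg.inv(pose()@bot.calibration("wrist")["hand_eye"])
E
python3 - <<'E'
from h import *
k=bot.calibration("top");K,T=k["mtx"],k["extrinsics"]
for n,u,z in [("fenceL",(123,288),.085),("fenceR",(643,289),.085),("bush",(383,321),.101),("pad",(450,288),.109),("dogC",(574,288),.115),("dogL",(556,288),.115),("slL",(411,288),.115),("slR",(489,288),.115),("blankL",(192,321),.075),("blankR",(350,321),.075),("batL",(128,346),.057),("batR",(635,346),.057),("lipL",(70,204),.2),("lipR",(485,218),.2)]:
    print(n,ray(K,T,(200+u[0]/2.857,150+u[1]/2.857),z))
print(bot.calibration("wrist"))
E
```

```text
fenceL [0.4788 0.0674 0.085 ]
fenceR [ 0.4627 -0.4519  0.085 ]
bush [ 0.438  -0.1901  0.101 ]
pad [ 0.4681 -0.2564  0.109 ]
dogC [ 0.4642 -0.3769  0.115 ]
dogL [ 0.4648 -0.3593  0.115 ]
slL [ 0.4689 -0.2178  0.115 ]
slR [ 0.4667 -0.2939  0.115 ]
blankL [0.4443 0.0004 0.075 ]
blankR [ 0.4396 -0.1581  0.075 ]
batL [0.4214 0.0677 0.057 ]
batR [ 0.4062 -0.4477  0.057 ]
lipL [0.55   0.0961 0.2   ]
lipR [ 0.5263 -0.2818  0.2   ]
{'mtx': array([[360.3548,   0.    , 324.206 ],
       [  0.    , 360.3548, 235.3659],
       [  0.    ,   0.    ,   1.    ]]), 'hand_eye': array([[-0.0001, -0.9645, -0.2641,  0.0676],
       [ 1.    , -0.0001,  0.0003,  0.    ],
       [-0.0003, -0.2641,  0.9645, -0.1807],
       [ 0.    ,  0.    ,  0.    ,  1.    ]])}
```

```bash
python3 - <<'E'
from h import *
Y=np.pi-0.031
bot.set_gripper(0.0)
bot.move_pose([0.455,-0.27,0.22],q(Y))
T=wristT(); K=bot.calibration("wrist")["mtx"]
im=bot.camera("wrist"); cv2.imwrite("pics/w1.png",im[:,:,::-1])
print(bot.read_position(),bot.read_joint_positions(),bot.read_clock())
np.savez("w1.npz",T=T,K=K)
for t,z in (("release_pad",.109),("length_stop",.115),("blank",.075)):
    for d in bot.search_frame("wrist",t)[:2]:
        l,tp,w,h=d["bbox"]; print(t,np.round(d["bbox"]),round(d["confidence"],2),ray(K,T,(l+w/2,tp+h/2),z))
E
```

```text
[ 0.4547 -0.2705  0.2199] [-0.6761  0.2704 -0.1986  1.1019 -0.0002 -0.6438] 3.425
release_pad [313. 220.  61.  34.] 0.77 [ 0.4702 -0.2542  0.109 ]
release_pad [122. 153. 515. 106.] 0.31 [ 0.4446 -0.2245  0.109 ]
length_stop [294. 170. 100.  88.] 0.81 [ 0.4499 -0.254   0.115 ]
length_stop [121. 153. 518. 106.] 0.15 [ 0.4443 -0.2253  0.115 ]
blank [440. 173. 187.  35.] 0.78 [ 0.4421 -0.0804  0.075 ]
```

View pics/w1.png

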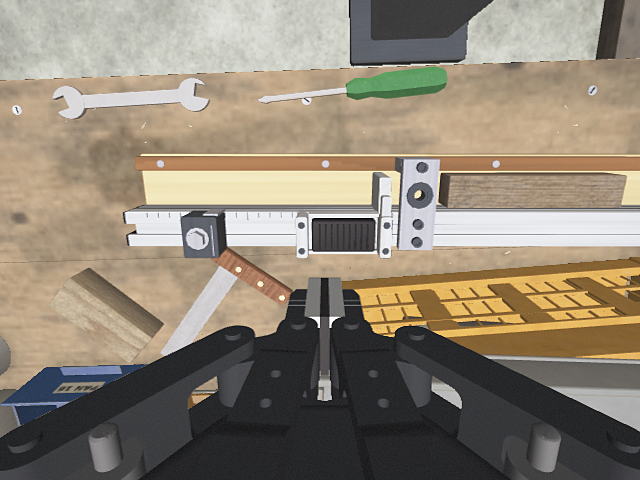

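The wrist picture shows the pad at px (313–374, 219–253), the stop block at (203,235) and the blank right of the bridge. This agrees with the top view, giving a pad at about (0.469, -0.254). Next I press the pad near its right cheek and slide the stop.

```bash
python3 - <<'E'
from h import *
Y=np.pi-0.031; d=np.array([-0.031,-0.9995,0])
p=np.array([0.469,-0.254,0.130])+0.009*d
bot.move_linear(p,0.12); p[2]=0.113; bot.move_linear(p,0.05)
f0=np.array(bot.read_ft_force()); print(f0)
p[2]=0.1035
print(bot.move_linear(p,0.02,until_force=25), bot.read_position(), np.array(bot.read_ft_force())-f0)
z=bot.read_position()[2]
if z<0.1075:
    bot.wait(0.15)
    p[2]=0.1035; e=p+0.085*d
    print("stopped",bot.move_linear(e,0.025,until_force=10))
    print(bot.read_position(), np.array(bot.read_ft_force())-f0,bot.read_clock())
    im=bot.camera("wrist"); cv2.imwrite("pics/w2.png",im[:,:,::-1])
E
```

```text
[ 0.1637 -0.7077 -0.327 ]
False [ 0.4687 -0.263   0.1034] [0.3594 0.5553 0.4837]
stopped False
[ 0.4661 -0.3479  0.1035] [-0.6963  0.6476 -0.1555] 9.3
```

View pics/w2.png

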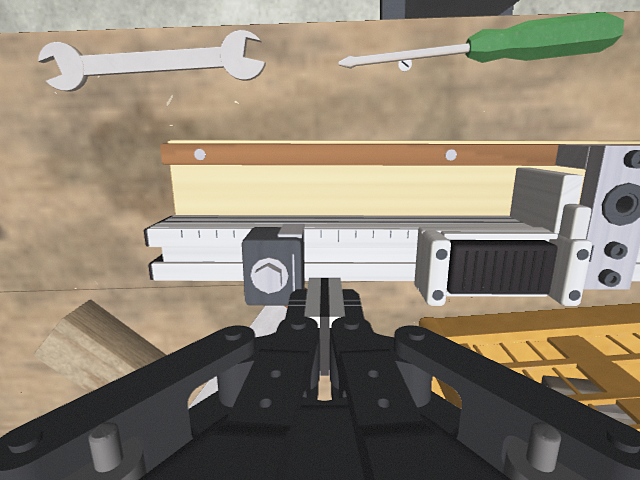

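The fingers met nothing. The stop has not moved, and the fingertips at px (325,280) seem higher or further back than the TCP. I check the gripper opening and look from the side.

```bash
python3 - <<'E'
from h import *
print(bot.read_gripper_width(),bot.read_position(),bot.read_tool_rot(),bot.read_joint_positions())
im=bot.camera("scene")[:,:,::-1]
k=bot.calibration("scene");p=k["extrinsics"]@np.r_[bot.read_position(),1]; uv=k["mtx"]@p[:3]; uv=uv/uv[2]; print(uv)
a=im[200:350,240:440]; a=cv2.resize(a,(800,600),interpolation=cv2.INTER_CUBIC); 
cv2.circle(a,(int((uv[0]-240)*4),int((uv[1]-200)*4)),4,(0,0,255),1)
cv2.imwrite("pics/s2.png",a)
E
```

```text
0.001023630813106589 [ 0.4661 -0.3479  0.1035] [0.     0.0155 0.9999 0.    ] [-0.7681  0.4552 -0.2373  0.8784  0.     -0.7371]
[345.0054 295.3116   1.    ]
```

View pics/s2.png

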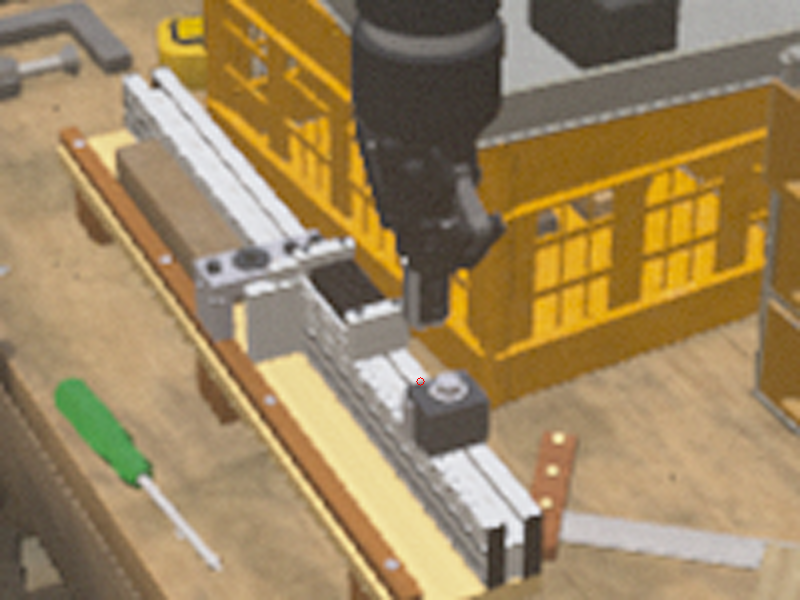

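The fingertips actually end about 35 mm above the reported TCP, judging by both the wrist and the scene views. Before pressing I find the true tip height by touching the pad gently.

```bash
python3 - <<'E'
from h import *
print(bot.grip_depth)
d=np.array([-0.031,-0.9995,0])
p=np.array([0.469,-0.254,0.106])+0.009*d
bot.move_linear(p,0.12); p[2]=0.085; bot.move_linear(p,0.05); bot.wait(.1)
f0=np.array(bot.read_ft_force())
p[2]=0.062
print(bot.move_linear(p,0.015,until_force=4), bot.read_position(), np.array(bot.read_ft_force())-f0,bot.read_clock())
im=bot.camera("wrist"); cv2.imwrite("pics/w3.png",im[:,:,::-1])
E
```

```text
0.0187
True [ 0.4687 -0.2631  0.0699] [-1.0771  1.9612  8.1438] 11.925
```

View pics/w3.png

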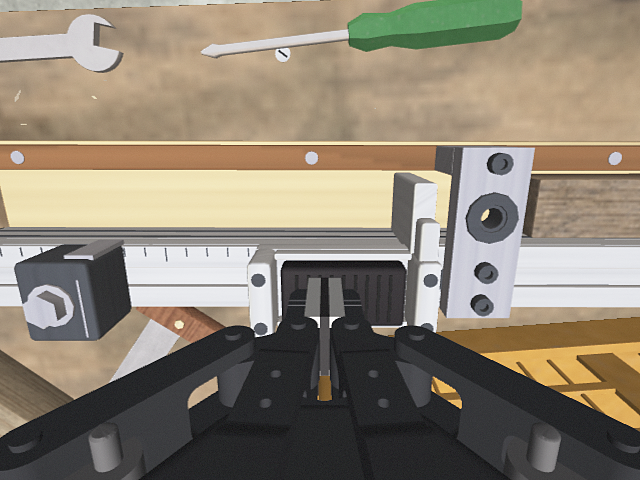

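Contact came at TCP z = 0.0699, so the tips sit 39 mm above the reported TCP. The picture shows the fingertips at px (325,290) on the pad between the cheeks. Now I press and slide.

```bash
python3 - <<'E'
from h import *
d=np.array([-0.031,-0.9995,0])
p=np.array([0.469,-0.254,0.0655])+0.009*d
bot.move_linear(p,0.01); bot.wait(0.25)
z=bot.read_position(); f=np.array(bot.read_ft_force()); print(z,f)
if f[2]>8 and z[2]<0.0675:
    print("stopped",bot.move_linear(p+0.085*d,0.025,until_force=9))
    print(bot.read_position(), bot.read_ft_force(),bot.read_clock())
    bot.wait(0.2); print(bot.read_position(), bot.read_ft_force())
    im=bot.camera("wrist"); cv2.imwrite("pics/w4.png",im[:,:,::-1])
E
```

```text
[ 0.4687 -0.2635  0.0666] [-3.2023  0.0555 10.1652]
stopped True
[ 0.4672 -0.3367  0.0668] [-1.3272  1.6234 10.0293] 15.4083
[ 0.4673 -0.3369  0.0672] [-1.5522  2.5854 10.0632]
```

View pics/w4.png

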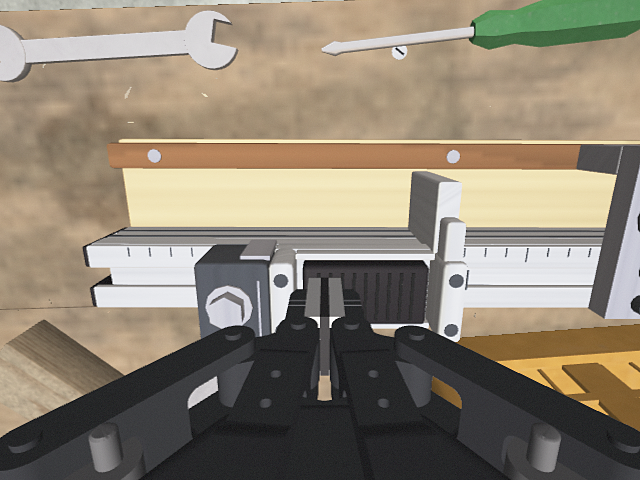

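The picture shows the stop's right cheek (px 270–296) touching the stop block's face (px 270), with the pad still down. I press a little deeper and push gently to be sure it is seated, then release straight up.

```bash
python3 - <<'E'
from h import *
d=np.array([-0.031,-0.9995,0])
p=np.array(bot.read_position()); p[2]=0.064
bot.move_linear(p,0.01); bot.wait(.1); print(bot.read_position(), bot.read_ft_force())
print(bot.move_linear(p+0.012*d,0.012,until_force=7), bot.read_position(), bot.read_ft_force()); bot.wait(.3)
e=np.array(bot.read_position()); print(e,bot.read_ft_force())
e[2]=0.10; bot.move_linear(e,0.04); 
e[2]=0.17; bot.move_linear(e,0.15)
im=bot.camera("wrist"); cv2.imwrite("pics/w5.png",im[:,:,::-1])
T=wristT();K=bot.calibration("wrist")["mtx"]
for t,z in (("release_pad",.109),("blank",.075)):
    for r in bot.search_frame("wrist",t)[:1]:
        l,tp,w,h=r["bbox"]; print(t,np.round(r["bbox"]),round(r["confidence"],2),ray(K,T,(l+w/2,tp+h/2),z))
print(bot.read_ft_force(),bot.read_clock())
E
```

```text
[ 0.4673 -0.3367  0.0658] [-4.416   3.8287 15.012 ]
True [ 0.4673 -0.3366  0.0663] [-1.7564  2.726   9.1802]
[ 0.4672 -0.3366  0.0665] [-2.1886  1.6416  9.0248]
release_pad [310. 218.  76.  40.] 0.78 [ 0.4685 -0.3188  0.109 ]
blank [548. 163.  91.  42.] 0.9 [ 0.4413 -0.1277  0.075 ]
[ 0.2423 -0.0223 -0.2504] 18.6
```

View pics/w5.png

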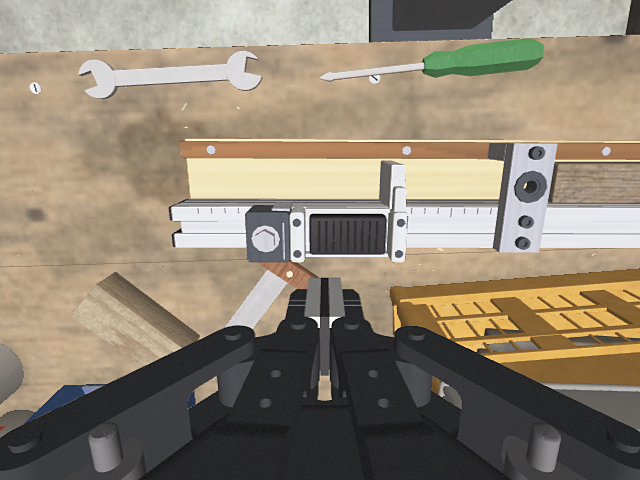

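```bash
python3 - <<'E'
import cv2
a=cv2.imread("pics/w5.png")[195:275,235:335]; cv2.imwrite("pics/w5c.png",cv2.resize(a,(750,600),interpolation=cv2.INTER_CUBIC))
E
```

```text
(no output)
```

View pics/w5c.png

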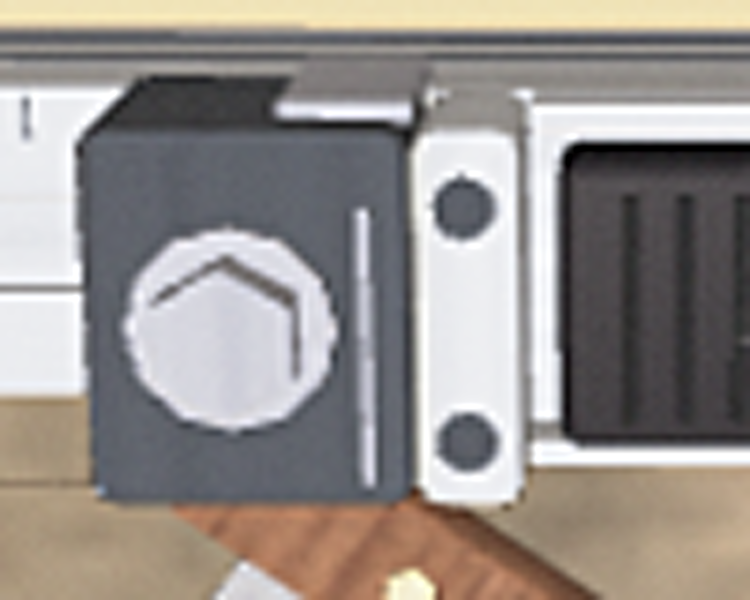

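The crop shows the cheek's left edge flush against the stop block (px 412–418 in the crop, a gap well under 1 mm), with the pad up. Now the blank: I approach its left end in the trough, with the tip at z of about 64 mm.

```bash
python3 - <<'E'
from h import *
tx=lambda y:0.4385+0.031*(y+0.192)
P=lambda y,z:[tx(y),y,z]
bot.move_linear(P(-0.15,0.17),0.2); bot.move_linear(P(0.045,0.16),0.2)
bot.move_linear(P(0.045,0.05),0.12); bot.wait(.1)
f0=np.array(bot.read_ft_force())
print("down",bot.move_linear(P(0.045,0.025),0.04,until_force=6),bot.read_position(),np.array(bot.read_ft_force())-f0)
if bot.read_position()[2]<0.027:
    print("push",bot.move_linear(P(-0.125,0.025),0.035,until_force=6),bot.read_position(),np.array(bot.read_ft_force())-f0)
    bot.wait(.2)
im=bot.camera("wrist"); cv2.imwrite("pics/w6.png",im[:,:,::-1])
print(bot.read_position(),np.array(bot.read_ft_force())-f0,bot.read_clock())
E
```

```text
down False [0.4459 0.045  0.025 ] [-1.0973  0.1671 -0.8912]
push True [ 0.4413 -0.1045  0.0248] [0.739  2.4926 2.9953]
[ 0.4408 -0.1044  0.0245] [1.4624 2.5436 1.1885] 26.7167
```

View pics/w6.png

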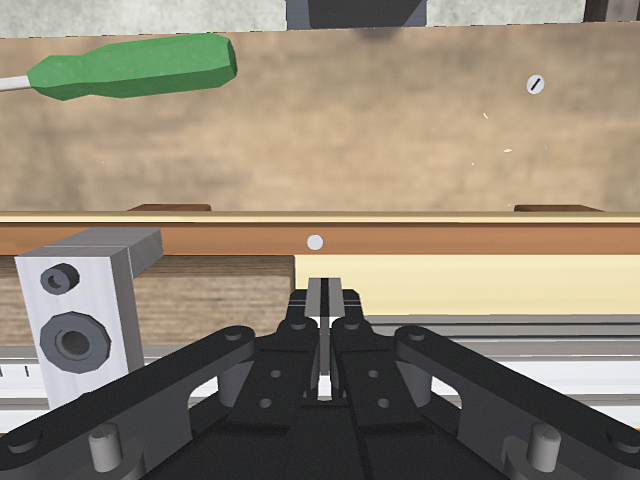

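The picture shows the fingers (px 290–360) against the blank's left end (px 295), past the start position and close to the predicted butt. I push on a little more firmly to check it is butted, then back off and measure.

```bash
python3 - <<'E'
from h import *
tx=lambda y:0.4385+0.031*(y+0.192)
P=lambda y,z:[tx(y),y,z]
print(bot.move_linear(P(-0.122,0.025),0.02,until_force=9),bot.read_position(),bot.read_ft_force())
bot.wait(.3); print(bot.read_position(),bot.read_ft_force())
y=bot.read_position()[1]
bot.move_linear(P(y+0.012,0.025),0.03); bot.move_linear(P(y+0.012,0.17),0.12); bot.move_linear(P(-0.25,0.18),0.2)
T=wristT();K=bot.calibration("wrist")["mtx"]
im=bot.camera("wrist"); cv2.imwrite("pics/w7.png",im[:,:,::-1])
for t,z in (("release_pad",.109),("blank",.075)):
    for r in bot.search_frame("wrist",t)[:1]:
        l,tp,w,h=r["bbox"]; print(t,np.round(r["bbox"]),round(r["confidence"],2),ray(K,T,(l,tp+h/2),z),ray(K,T,(l+w,tp+h/2),z))
print(bot.read_clock())
E
```

```text
True [ 0.4405 -0.1039  0.0243] [0.9816 2.3215 0.5509]
[ 0.4405 -0.1038  0.0242] [0.4173 0.9127 1.8582]
release_pad [192. 255.  75.  41.] 0.64 [ 0.4668 -0.3457  0.109 ] [ 0.4688 -0.2904  0.109 ]
blank [285. 201. 191.  42.] 0.96 [ 0.4361 -0.2778  0.075 ] [ 0.441  -0.1215  0.075 ]
30.375
```

View pics/w7.png

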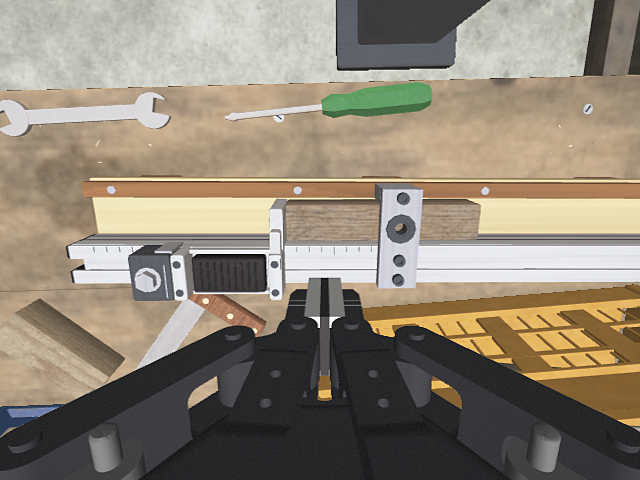

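```bash
python3 - <<'E'
import cv2
a=cv2.imread("pics/w7.png")[190:300,165:315]; cv2.imwrite("pics/w7c.png",cv2.resize(a,(800,587),interpolation=cv2.INTER_CUBIC))
E
```

```text
(no output)
```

View pics/w7c.png

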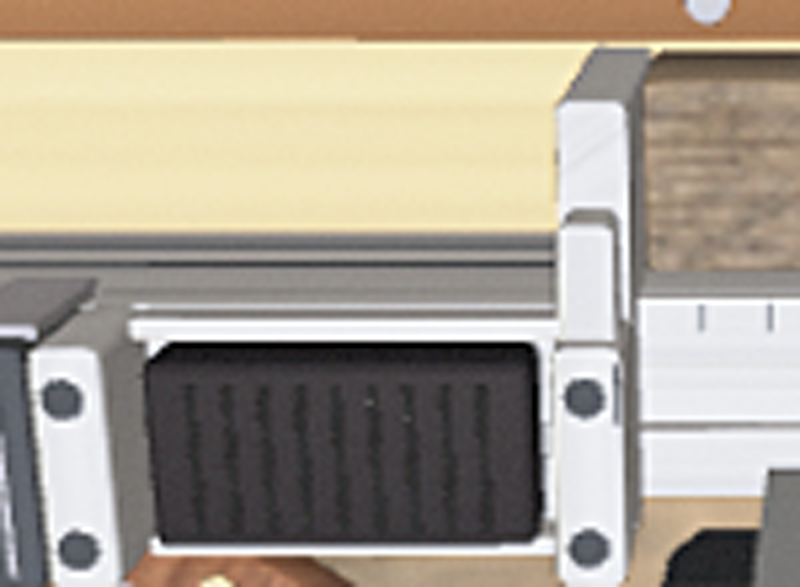

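The crop shows the blank's end (px 645) directly against the foot's face, with no trough floor visible between them. The measured end (y about -0.278) matches the foot face (-0.278). The pad is up and the stop is against the block.

```bash
python3 - <<'E'
from cell import bot
bot.wait(0.3); print(bot.close_job())
E
```

```text
the job is handed in; nothing more can be done
None
```

The job is handed in (no verdict came back): in the last pictures the length stop is against the stop block with its pad up and the blank is butted against the stop's foot, at about 31 s on the robot's clock.

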